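# Refuse and reset a tripped fuse-switch unit

### The arm

A 6-joint arm with a two-finger parallel gripper is mounted at the origin on the work surface. World frame = base frame: x ahead of the robot, y to its left, z up, the work surface at z = 0. Lengths are in m, angles in rad, forces in N, time in s.
With the tool pointing down it reaches from about 0.35 to 0.775 m from the base axis. Payload 7.3 kg.
Tool frame: the origin (TCP) lies at the very end of the fingers, on their centre line; the grasp point (between the pads) lies 19 mm behind it (robot.pinch_z is the distance from the TCP to the grasp point, in m); z points along the fingers, y is the line along which they close (so a half turn about z gives the same grasp; the last joint's range is limited). The gripper opens to 92 mm and grips with 3 to 60 N. Pads are 19 mm wide; open, the fingers measure 130 mm over their backs; the gripper's body (75 mm by 190 mm) begins 47 mm behind the grasp point.
Start: joints at [-1.247, 0.342, 1.524, -0, 1.275, -0.146], TCP at [0.238, -0.468, 0.196] pointing down, gripper open.
Joint ranges: [-2.53, 2.53], [-0.77, 2.02], [0.04, 2.7], [-1, 4.14], [0.28, 2.66], [-3.11, 3.11]. Speed limits (rad/s): [2.57, 2.57, 3.14, 3.14, 3.14, 3.14].

### API

Orientations are given as [roll, pitch, yaw] about the fixed x, y, z axes, in that order (R = Rz(yaw) Ry(pitch) Rx(roll)).
In Python, from cell import robot gives the robot as it stands.
- The arm moves only by the tool move_arm, never from a script. Its argument "motion" is a list of rows, each a list of 6 numbers: the shift along the tool's x, y, z in units of 0.1 m (1.0 is 0.1 m), then the turn, a rotation vector about the tool's x, y, z in units of pi rad (1.0 is pi rad). In form: [[dx, dy, dz, rx, ry, rz], ...]. A call has 1 to 12 rows; each row is the pose to reach, as a shift and turn from the pose commanded when the call began, along the tool's axes at that moment, turning the shorter way round; what a row does not reach only later rows make up. A row lasts 1/8 s, in which the tool goes at most 62.5 mm and 10.7 degrees, less where a joint would pass 70% of its speed; a pose out of reach is approached as far as the arm can. A call with a number of a shift or a turn outside -1 to 1 is refused whole. A call with a gripper value outside its range is refused whole. "fingers" is the opening, from -1 (shut) to 1 (fully open), set as the call begins (left out, the last holds). The fingers move at their own pace and stop on an object; "newtons" is the grip in N (left out, the last holds). Time passes only in rows, so rows that repeat a pose let the fingers close. It gives the time, the measured TCP pose, the force, the opening and the grip force at its end, in the units of the state.
- robot.observe(): the state, without advancing time (a new reading comes with each control period).
- robot.read_camera(name): name is "scene" or "side" or "wrist"; returns a dict with "image" (400x640x3 uint8, red, green, blue), "range_z" (400x640 float32, m along the optical axis (not along the pixel's ray), 0 where there is no reading), "vfov" (degrees; the focal length in pixels is half the picture's height over the tangent of half this angle, whatever the lens; pixels are square), "cx", "cy" (the principal point, pixels), "k1" (the pictures are not rectified: a ray, as slopes to the right and down, at radius r is drawn at 1 + k1 r^2 times it, then the intrinsics apply), "extrinsics" (4x4, takes a point from camera to world coordinates); the wrist camera has in their place "hand_eye" (4x4, takes a point from camera to tool coordinates, whose origin is the TCP and whose axes are the flange's). Camera axes: x right, y up, looking along -z (the intrinsics and any distortion apply to the point x, -y, -z); pixel columns grow to the right and rows downward; lengths in m; the calibration is good to about 2 mm. A picture is of the moment at which its call begins: read the wrist's pose just before it.
- robot.hand_in(): hands the job in; it is judged then, once.
The state is a dict: "time": time; "qpos": joint angles; "qvel": joint speeds; "joint_efforts": joint torques, N m; "tool_pos": TCP position; "tool_rot": TCP orientation; "contact_force": force on the tool from outside, world axes, zero at the start; "torque": the same for the moment, N m; "opening": finger opening in m; "grip_force": force on a finger pad.
Only numpy, scipy, OpenCV 4.12 (cv2) and the standard library are available. Lean on these libraries where they do the work, as an engineer would, in place of code of your own. Each camera call takes 0.05 s, during which the arm holds its last target. There are 200 camera calls.

### The job

The bench's fuse-switch unit has tripped. Push its lever fully off and leave it off while you set the two large blade fuses from the tray into the unit's two empty cradles, one in each, fully home and upright; then throw the lever fully on. Leave the small fuse and everything else on the bench where it is.

Things in the scene. Friction and masses are not known exactly. Their poses are not given: they have to be found in the camera images.
- trip_lever (a joint): angle of the trip lever in rad: 0 = fully off (leaning towards the unit's -x side), 1.2 = fully on (leaning towards its +x side), upright at 0.6; starts tripped, between 0.4 and 0.8. It stays where it is left; friction of about 3 N at its tip, hard stops at both ends
- lever_pivot (a point): point on the lever's hinge line, level with the unit's top face (50 mm above the bench), at the middle of the lever's width. Axes: x from off side to on side, y along the hinge, z up. The lever is a white flat paddle 26 wide (y), 10 thick, tip 60 mm from the pivot: at joint value q it leans q - 0.6 rad from upright towards +x. Only the flat housing top lies around it
- lever_tip (a point): centre of the lever paddle's free end; moves with the lever
- unit: grey steel fuse-switch unit, fixed: box 170 (x) by 230 (y) by 50 (z), origin at the centre of its underside, axes as lever_pivot. At x = 0 on its top: lever at y = +66 mm, cradle_b at -20, cradle_a at -82. A cradle is two forked copper jaws, 12 mm long, 35 mm either side of the seat point along x; the jaws' flared tops stand 35 mm above the top face
- cradle_a (a point): seat of the cradle farther from the lever: where a fuse's centre lies when fully home, 20 mm above the unit's top face. x: along the fuse, y: across, z: up. Each jaw takes a blade from above in a 10 mm slot, mouth flared to about 26; the blades rest on the slot floors. The block hangs between the jaws (58 mm clear), open at both sides for fingers
- cradle_b (a point): seat of the cradle nearer the lever, 62 mm from cradle_a; alike in all: where a fuse's centre lies when fully home, 20 mm above the unit's top face; x along the fuse, y across, z up
- tray: shallow square aluminium tray, fixed, 230 by 230 with a rim 14 high and a floor 3 thick; origin at the centre of its underside, on the bench. Holds the fuses and some clutter
- fuse1_mid (a point): large blade fuse, one of two alike: white ceramic block 50 long (x), 21 wide (y), 36 tall (z); at each end, at mid-height, a steel blade 14 long, 6 thick, 15 tall (78 over all); 120 g. Point: block centre. Starts upright in any corner of the tray, its underside on the tray floor. Grip across the 21 mm. Same end for end; either fits either cradle
- fuse2_mid (a point): large blade fuse, one of two alike: white ceramic block 50 long (x), 21 wide (y), 36 tall (z); at each end, at mid-height, a steel blade 14 long, 6 thick, 15 tall (78 over all); 120 g. Point: block centre. Starts upright in any corner of the tray, its underside on the tray floor. Grip across the 21 mm. Same end for end; either fits either cradle
- small_fuse_mid (a point): a smaller fuse of the same shape that fits no cradle: block 32 by 14 by 25 tall, 50 mm long over the blades; point at its centre. Stands in one corner of the tray; to be left
- eyepiece: black eyepiece, 32 mm across and 45 tall, standing in one corner of the tray; origin at its underside; to be left
- thumb_nut: steel thumb nut, 22 mm across, 14 tall, near the middle of the tray; origin at its underside; to be left
- spray_can: yellow can, 52 mm across and 150 tall, standing behind the unit (its +x side), about 150 mm from its centre; origin at its underside; to be left
- wash_bottle: clear bottle with a red cap, 64 mm across, 180 tall, standing behind the tray (its +x side), about 170 mm from its centre; origin at its underside; to be left

How it is judged:
On the way, in this order (a step that is already met when the one before it is completed fails the run):
1. the lever is pushed fully off (value of joint trip_lever below 0.08 rad), for 0.2 s.
2. with the lever still off, both large fuses sit fully home, one in each cradle (value of joint trip_lever below 0.12 rad and (((horizontal distance between fuse1_mid and cradle_a below 0.007 m and z of fuse1_mid in the frame of cradle_a between -0.006 and 0.004 m and angle between the x axis of fuse1_mid and the x axis of cradle_a, either way round below 0.12 rad and angle between fuse1_mid's own z axis and vertical below 0.1 rad) and (horizontal distance between fuse2_mid and cradle_b below 0.007 m and z of fuse2_mid in the frame of cradle_b between -0.006 and 0.004 m and angle between the x axis of fuse2_mid and the x axis of cradle_b, either way round below 0.12 rad and angle between fuse2_mid's own z axis and vertical below 0.1 rad)) or ((horizontal distance between fuse1_mid and cradle_b below 0.007 m and z of fuse1_mid in the frame of cradle_b between -0.006 and 0.004 m and angle between the x axis of fuse1_mid and the x axis of cradle_b, either way round below 0.12 rad and angle between fuse1_mid's own z axis and vertical below 0.1 rad) and (horizontal distance between fuse2_mid and cradle_a below 0.007 m and z of fuse2_mid in the frame of cradle_a between -0.006 and 0.004 m and angle between the x axis of fuse2_mid and the x axis of cradle_a, either way round below 0.12 rad and angle between fuse2_mid's own z axis and vertical below 0.1 rad)))), for 0.2 s.
3. the lever is thrown fully on (value of joint trip_lever above 1.12 rad and (((horizontal distance between fuse1_mid and cradle_a below 0.007 m and z of fuse1_mid in the frame of cradle_a between -0.006 and 0.004 m and angle between the x axis of fuse1_mid and the x axis of cradle_a, either way round below 0.12 rad and angle between fuse1_mid's own z axis and vertical below 0.1 rad) and (horizontal distance between fuse2_mid and cradle_b below 0.007 m and z of fuse2_mid in the frame of cradle_b between -0.006 and 0.004 m and angle between the x axis of fuse2_mid and the x axis of cradle_b, either way round below 0.12 rad and angle between fuse2_mid's own z axis and vertical below 0.1 rad)) or ((horizontal distance between fuse1_mid and cradle_b below 0.007 m and z of fuse1_mid in the frame of cradle_b between -0.006 and 0.004 m and angle between the x axis of fuse1_mid and the x axis of cradle_b, either way round below 0.12 rad and angle between fuse1_mid's own z axis and vertical below 0.1 rad) and (horizontal distance between fuse2_mid and cradle_a below 0.007 m and z of fuse2_mid in the frame of cradle_a between -0.006 and 0.004 m and angle between the x axis of fuse2_mid and the x axis of cradle_a, either way round below 0.12 rad and angle between fuse2_mid's own z axis and vertical below 0.1 rad)))), for 0.2 s.
At the end, for the whole second after the job is handed in: The lever is fully on (joint above 1.12 of 1.2 rad) and each cradle holds one large fuse fully home: its centre within 7 mm horizontally of the cradle's seat point and no more than 4 mm above it, lying along the cradle within 0.12 rad and upright within 0.10 rad (all of step 3); the robot touches nothing.
It fails at once if the lever is thrown on while a cradle is empty (value of joint trip_lever above 1 rad and not (((horizontal distance between fuse1_mid and cradle_a below 0.007 m and z of fuse1_mid in the frame of cradle_a between -0.006 and 0.004 m and angle between the x axis of fuse1_mid and the x axis of cradle_a, either way round below 0.12 rad and angle between fuse1_mid's own z axis and vertical below 0.1 rad) and (horizontal distance between fuse2_mid and cradle_b below 0.007 m and z of fuse2_mid in the frame of cradle_b between -0.006 and 0.004 m and angle between the x axis of fuse2_mid and the x axis of cradle_b, either way round below 0.12 rad and angle between fuse2_mid's own z axis and vertical below 0.1 rad)) or ((horizontal distance between fuse1_mid and cradle_b below 0.007 m and z of fuse1_mid in the frame of cradle_b between -0.006 and 0.004 m and angle between the x axis of fuse1_mid and the x axis of cradle_b, either way round below 0.12 rad and angle between fuse1_mid's own z axis and vertical below 0.1 rad) and (horizontal distance between fuse2_mid and cradle_a below 0.007 m and z of fuse2_mid in the frame of cradle_a between -0.006 and 0.004 m and angle between the x axis of fuse2_mid and the x axis of cradle_a, either way round below 0.12 rad and angle between fuse2_mid's own z axis and vertical below 0.1 rad)))).
It fails at once if the small fuse or another bystander is moved more than 30 mm (distance of any of small_fuse_mid, eyepiece, thumb_nut, spray_can, wash_bottle from where it was at the start of the episode above 0.03 m).
It also fails if it takes over 72 s, if anything falls off the work surface, if the arm or the gripper's body presses on something with over 40 N, if the wrist force passes 120 N, or if a joint passes its speed limit or range.

## Working session

There is one attempt and no reset: what is moved stays moved. The work goes in short steps, Python scripts to look and compute and a tool call to move; the robot and the scene stay as the last step left them, time stands still between calls to the robot, and variables do not carry over. Pictures are saved under pics/ and viewed, at most 10 in all, crops included, and the job is handed in when it is done.

Besides the shell and the picture viewer there is one more tool, called as name(argument=value, ...) on one line, values as JSON. move_arm: Moves the arm, as the interface text tells. Shifts and turns lie within -1 to 1; 1 stands for 0.1 m of shift or pi rad of turn. Its arguments: {"type":"object","properties":{"motion":{"type":"array"},"fingers":{"type":"number"},"newtons":{"type":"number"}},"required":["motion"]}

```bash
ls; mkdir -p pics
cat > h.py <<'E'
import numpy as np, cv2
from scipy.spatial.transform import Rotation as R
from cell import robot
def T_tool(o):
    T=np.eye(4); r=np.array(o["tool_rot"],float)
    T[:3,:3]=R.from_euler('xyz',r).as_matrix() if r.size==3 else r.reshape(3,3)
    T[:3,3]=o["tool_pos"]; return T
def cam(name):
    o=robot.observe(); c=robot.read_camera(name)
    c["T"]=np.array(c["extrinsics"]) if "extrinsics" in c else T_tool(o)@np.array(c["hand_eye"])
    return c
def cloud(c):
    h,w=c["range_z"].shape; f=h/2/np.tan(np.radians(c["vfov"])/2)
    K=np.array([[f,0,c["cx"]],[0,f,c["cy"]],[0,0,1.]])
    u,v=np.meshgrid(np.arange(w),np.arange(h))
    p=np.stack([u,v],-1).reshape(-1,1,2).astype(float)
    s=cv2.undistortPoints(p,K,np.array([c["k1"],0,0,0,0.]) ).reshape(h,w,2)
    z=c["range_z"].astype(float)
    P=np.stack([s[...,0]*z,-s[...,1]*z,-z],-1)
    W=P@c["T"][:3,:3].T+c["T"][:3,3]; W[z<=0]=np.nan
    return W
def save(c,n): cv2.imwrite("pics/"+n,c["image"][...,::-1])
E
python3 - <<'E'
from h import *
o=robot.observe(); print(o)
for n in("scene","side","wrist"):
    c=cam(n); save(c,n+"0.png"); np.save(n+"0.npy",cloud(c)); print(n,c["T"].round(3).tolist(),c["vfov"],c["k1"])
a=[cv2.imread(f"pics/{n}0.png") for n in("scene","side","wrist")]
E
```

```text
pics
{'time': 0.0, 'qpos': array([-1.24702139e+00,  3.42693651e-01,  1.52502002e+00, -6.83916598e-06,
        1.27535927e+00, -1.46006773e-01]), 'qvel': array([-0.00284493,  0.00117791,  0.00028851,  0.00048452, -0.00021104,
        0.00026643]), 'joint_efforts': array([ 4.54001420e-04, -4.31236982e+01, -2.44220191e+01,  7.16251647e-02,
        5.60610322e-02, -1.18129392e-04]), 'tool_pos': array([ 0.23753562, -0.46769432,  0.19535902]), 'tool_rot': array([-3.14012717e+00, -2.08893209e-04,  4.69783549e-01]), 'contact_force': array([-0.12733007, -0.28136548, -0.02405761]), 'torque': array([-0.02318603,  0.00641104,  0.01584173]), 'grip_force': 0.0, 'opening': 0.09183605950517901}
scene [[-0.69, -0.533, 0.489, 1.111], [0.723, -0.524, 0.45, 0.453], [0.017, 0.664, 0.747, 0.845], [0.0, 0.0, 0.0, 1.0]] 42.57782212186032 -0.10086169713243312
side [[-0.987, 0.098, -0.126, 0.498], [-0.16, -0.629, 0.761, 0.589], [-0.005, 0.771, 0.637, 0.587], [0.0, 0.0, 0.0, 1.0]] 54.882912983204626 -0.02493598092356604
wrist [[0.454, 0.852, 0.26, 0.308], [-0.891, 0.435, 0.131, -0.432], [-0.002, -0.291, 0.957, 0.384], [0.0, 0.0, 0.0, 1.0]] 63.11153014083552 -0.0551811286716039
```

View pics/scene0.png

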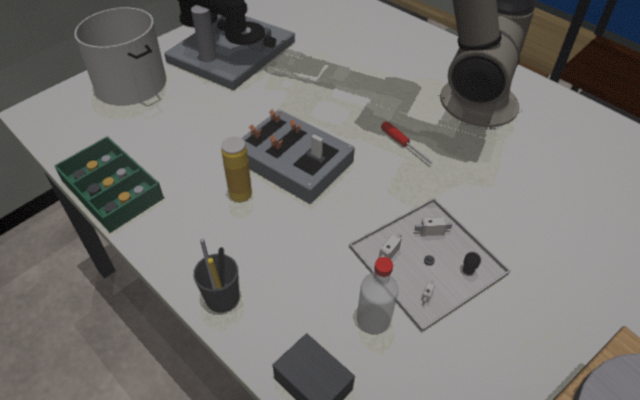

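View pics/side0.png

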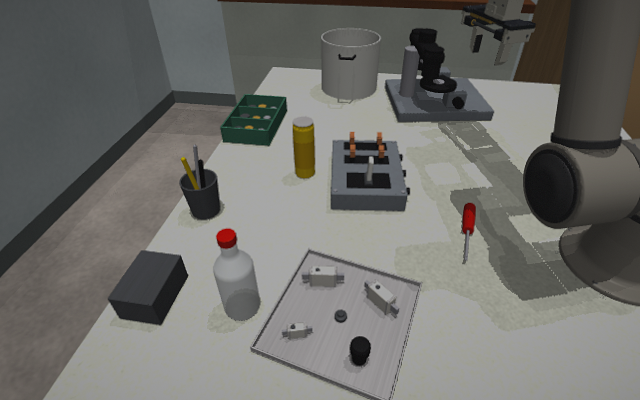

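The scene view shows the unit at about (298,152) with its lever at (316,147). The large fuses are at (433,227) and (390,245), the small fuse at (428,292). The side view shows the same fuses at (322,277), (380,297) and (297,330).

```bash
cat > m.py <<'E'
from h import *
S={}
for n,px in {"scene":dict(unit=(298,152),lever=(317,141),f1=(433,224),f2=(391,244),sm=(429,291),nut=(429,259),eye=(471,262),can=(236,145),bot=(384,265)),
 "side":dict(unit=(368,175),lever=(369,162),f1=(380,295),f2=(322,275),sm=(297,330),nut=(341,315),eye=(360,345),can=(303,122),bot=(227,238))}.items():
    W=np.load(n+"0.npy")
    for k,(u,v) in px.items(): print(n,k,W[v,u].round(3))
    S[n]=W.reshape(-1,3)
    P=S[n]; P=P[~np.isnan(P).any(1)]
    c=W[px["unit"][1],px["unit"][0]][:2]
    d=np.hypot(*(P[:,:2]-c).T)
    t=P[(d<.17)&(abs(P[:,2]-.05)<.006)]
    r=cv2.minAreaRect(t[:,:2].astype(np.float32)*1000); print(n,"unit rect",r,np.median(t[:,2]),len(t))
    for f in("f1","f2","sm"):
        c=W[px[f][1],px[f][0]]
        q=P[(np.hypot(*(P[:,:2]-c[:2]).T)<.05)]
        zt={"sm":.028}.get(f,.039)
        t=q[abs(q[:,2]-zt)<.004]; print(n,f,"top",len(t),cv2.minAreaRect(t[:,:2].astype(np.float32)*1000))
        t=q[q[:,2]>.014]; print(n,f,"all",len(t),cv2.minAreaRect(t[:,:2].astype(np.float32)*1000))
E
python3 m.py
```

```text
scene unit [ 0.527 -0.164  0.052]
scene lever [ 0.514 -0.118  0.106]
scene f1 [0.474 0.173 0.039]
scene f2 [0.574 0.143 0.039]
scene sm [0.604 0.259 0.03 ]
scene nut [0.534 0.212 0.015]
scene eye [0.506 0.284 0.047]
scene can [ 0.672 -0.19   0.15 ]
scene bot [0.707 0.215 0.179]
scene unit rect ((564.0424194335938, -183.3617706298828), (261.77117919921875, 232.46115112304688), 7.3774027824401855) 0.050962789368996564 4287
scene f1 top 209 ((465.9535827636719, 171.34104919433594), (23.157642364501953, 50.345306396484375), 49.86964797973633)
scene f1 all 447 ((466.11004638671875, 171.1674041748047), (24.53378677368164, 77.51380920410156), 47.76648712158203)
scene f2 top 231 ((574.0255126953125, 141.9899139404297), (51.86125946044922, 21.470117568969727), 7.81089448928833)
scene f2 all 337 ((568.0264892578125, 141.38894653320312), (70.64450073242188, 21.909910202026367), 7.810894966125488)
scene sm top 96 ((597.9495239257812, 255.08163452148438), (31.69658660888672, 12.518242835998535), 15.684085845947266)
scene sm all 145 ((607.6397094726562, 271.9456787109375), (72.57817840576172, 36.6
[... 446 characters left out ...]
ide f1 top 331 ((466.2015380859375, 171.8811492919922), (22.960338592529297, 49.90296173095703), 47.65659713745117)
side f1 all 634 ((466.2916259765625, 171.6265411376953), (23.382051467895508, 78.90319061279297), 48.67761993408203)
side f2 top 280 ((574.5350952148438, 143.9435272216797), (48.159358978271484, 22.19656753540039), 6.321460247039795)
side f2 all 603 ((574.44189453125, 143.99978637695312), (77.73983764648438, 22.945629119873047), 7.263330459594727)
side sm top 180 ((597.3912963867188, 255.55130004882812), (42.43034362792969, 15.679791450500488), 15.940245628356934)
side sm all 346 ((601.6878051757812, 276.2963562011719), (67.91255950927734, 42.79850387573242), 79.69523620605469)
```

```bash
cat > u.py <<'E'
from h import *
C=[]
for n in("scene","side"):
    W=np.load(n+"0.npy"); P=W.reshape(-1,3); P=P[~np.isnan(P).any(1)]
    d=np.hypot(*(P[:,:2]-[.527,-.17]).T); can=np.hypot(*(P[:,:2]-[.673,-.191]).T)
    q=P[(d<.17)&(can>.05)]
    t=q[(abs(q[:,2]-.051)<.004)]
    m=np.zeros((400,400),np.uint8)   # 1mm grid, despeckle
    ij=((t[:,:2]-[.527,-.17])*1000+200).round().astype(int); m[ij[:,1],ij[:,0]]=255
    m=cv2.morphologyEx(m,cv2.MORPH_CLOSE,np.ones((9,9))); m=cv2.morphologyEx(m,cv2.MORPH_OPEN,np.ones((15,15)))
    y,x=np.nonzero(m); r=cv2.minAreaRect(np.stack([x,y],-1).astype(np.float32)); print(n,r,"ctr",.327+r[0][0]/1e3,-.37+r[0][1]/1e3)
    hi=q[q[:,2]>.07]; C.append(hi)
    # cradle/lever tops clusters
    hi2=hi[:,:2]
    _,lab=cv2.connectedComponents(cv2.dilate(np.zeros((1,1),np.uint8),None)) if 0 else (0,0)
    g=np.zeros((400,400),np.uint8); ij=((hi2-[.527,-.17])*1000+200).round().astype(int); g[ij[:,1],ij[:,0]]=255
    k,l,st,ce=cv2.connectedComponentsWithStats(cv2.dilate(g,np.ones((7,7))))
    lab=l[ij[:,1],ij[:,0]]
    for i in range(1,k):
        s=hi[lab==i]
        if len(s)>8: 
            top=s[s[:,2]>s[:,2].max()-.012]; print(n,len(s),"min",s.min(0).round(3),"max",s.max(0).round(3),"topmean",top.mean(0).round(4))
E
python3 u.py
```

```text
scene ((193.08184814453125, 181.21006774902344), (171.75021362304688, 231.39247131347656), 7.016501426696777) ctr 0.5200818481445313 -0.18878993225097657
scene 35 min [ 0.489 -0.29   0.071] max [ 0.503 -0.281  0.087] topmean [ 0.4961 -0.2845  0.081 ]
scene 34 min [ 0.557 -0.281  0.071] max [ 0.571 -0.269  0.089] topmean [ 0.5639 -0.275   0.082 ]
scene 21 min [ 0.487 -0.272  0.07 ] max [ 0.501 -0.262  0.086] topmean [ 0.4943 -0.2647  0.0817]
scene 21 min [ 0.556 -0.261  0.072] max [ 0.57  -0.251  0.089] topmean [ 0.5638 -0.2554  0.0838]
scene 36 min [ 0.482 -0.229  0.071] max [ 0.496 -0.217  0.088] topmean [ 0.4888 -0.2229  0.0818]
scene 39 min [ 0.55  -0.222  0.07 ] max [ 0.563 -0.209  0.086] topmean [ 0.5578 -0.2145  0.0805]
scene 21 min [ 0.48  -0.207  0.07 ] max [ 0.494 -0.199  0.088] topmean [ 0.4866 -0.2025  0.0825]
scene 24 min [ 0.55 -0.2   0.07] max [ 0.563 -0.19   0.088] topmean [ 0.5565 -0.1943  0.082 ]
scene 193 min [ 0.502 -0.137  0.07 ] max [ 0.518 -0.109  0.114] topmean [ 0.51   -0.1228  0.1079]
side ((193.24606323242188, 183.44952392578125), (170.0202178955078, 231.181
[... 239 characters left out ...]
n [ 0.567  -0.2732  0.0815]
side 22 min [ 0.489 -0.266  0.07 ] max [ 0.5   -0.259  0.085] topmean [ 0.4944 -0.2628  0.0789]
side 23 min [ 0.56  -0.258  0.071] max [ 0.57  -0.249  0.086] topmean [ 0.5648 -0.2538  0.0799]
side 35 min [ 0.483 -0.227  0.07 ] max [ 0.495 -0.213  0.087] topmean [ 0.4888 -0.2206  0.081 ]
side 29 min [ 0.553 -0.218  0.075] max [ 0.563 -0.206  0.086] topmean [ 0.5581 -0.2114  0.0802]
side 26 min [ 0.481 -0.205  0.071] max [ 0.492 -0.197  0.087] topmean [ 0.4868 -0.2001  0.0819]
side 21 min [ 0.551 -0.198  0.07 ] max [ 0.561 -0.186  0.087] topmean [ 0.5561 -0.1925  0.0799]
side 110 min [ 0.504 -0.134  0.07 ] max [ 0.517 -0.107  0.113] topmean [ 0.5098 -0.1171  0.1082]
```

```bash
cat >> h.py <<'E'
UY=.121; UC=np.array([.5202,-.1877])
def U(x,y,z): 
    c,s=np.cos(UY),np.sin(UY); return np.array([UC[0]+c*x-s*y,UC[1]+s*x+c*y,z])
FZ={}
def go(p,yaw,start=None):
    o=robot.observe(); T=T_tool(o)
    if start is not None: T[:3,3]=start[0]; T[:3,:3]=R.from_euler('xyz',[np.pi,0,start[1]]).as_matrix()
    Rt=R.from_euler('xyz',[np.pi,0,yaw]).as_matrix()
    d=T[:3,:3].T@(np.array(p)-T[:3,3])*10; w=R.from_matrix(T[:3,:3].T@Rt).as_rotvec()/np.pi
    print("total",d.round(3),"turn",w.round(4), "rows>=",np.ceil(max(np.linalg.norm(d)/.625,np.linalg.norm(w)*180/10.7)))
E
python3 -c "
from h import *
p=U(.045,.066,.2); print(p)
go(p,UY); go(p,UY,(robot.observe()['tool_pos'],UY))"
```

```text
[ 0.55690445 -0.11675084  0.2       ]
total [ 4.436 -1.685 -0.042] turn [-0.0004  0.      0.111 ] rows>= 8.0
total [ 3.594 -3.099 -0.045] turn [0. 0. 0.] rows>= 8.0
```

move_arm(motion=[[0.5,-0.2,0,0,0,0.056],[1,-0.4,0,0,0,0.111],[1,-0.4,0,0,0,0.111]], fingers=-1, newtons=20)

```text
time: 0.52
tool_pos: [0.3104, -0.3846, 0.196]
tool_rot: [-3.141, -0.0, 0.124]
contact_force: [-0.3, 0.0, -0.5]
opening: 0.0663
grip_force: 0.0
```

```bash
python3 -c "
from h import *
p=U(.045,.066,.2); go(p,UY);print(robot.observe()['time'])"
```

```text
total [ 2.776 -2.354 -0.037] turn [-0.0003 -0.0001  0.0009] rows>= 6.0
0.525
```

move_arm(motion=[[0.46,-0.39,0,0,0,0],[0.92,-0.78,0,0,0,0]])

```text
time: 0.78
tool_pos: [0.3909, -0.2987, 0.1959]
tool_rot: [3.141, 0.0, 0.12]
contact_force: [1.2, -0.3, 0.3]
opening: 0.0465
grip_force: 0.0
```

move_arm(motion=[[0.46,-0.39,0,0,0,0],[0.92,-0.78,0,0,0,0]])

```text
time: 1.02
tool_pos: [0.4735, -0.2097, 0.196]
tool_rot: [3.141, 0.0, 0.122]
contact_force: [1.1, -1.6, 0.4]
opening: 0.0262
grip_force: 0.0
```

move_arm(motion=[[0.46,-0.39,0,0,0,0],[0.92,-0.78,0,0,0,0],[0.92,-0.78,0,0,0,0]])

```text
time: 1.4
tool_pos: [0.5563, -0.1192, 0.1953]
tool_rot: [-3.141, -0.0, 0.127]
contact_force: [0.0, -0.6, -0.8]
opening: 0.0008
grip_force: 0.0
```

```bash
python3 -c "
from h import *
go(U(.045,.066,.085),UY);go(U(-.0084,.066,.085),UY,(U(.045,.066,.085),UY));print(robot.observe())"
```

```text
total [ 0.009 -0.023  1.103] turn [-0.0001 -0.      0.002 ] rows>= 2.0
total [-0.534  0.     0.   ] turn [0. 0. 0.] rows>= 1.0
{'time': 1.4, 'qpos': array([-3.46014766e-01,  4.23617339e-01,  1.40091145e+00,  3.98041451e-04,
        1.31724515e+00,  1.09725857e+00]), 'qvel': array([-0.07141029, -0.02645809,  0.04569305, -0.03167213,  0.00086183,
       -0.03551582]), 'joint_efforts': array([  2.2486458 , -47.69141078, -25.82200706,   0.50625404,
        -0.11460056,   0.47397913]), 'tool_pos': array([ 0.55633137, -0.11921168,  0.19527713]), 'tool_rot': array([-3.14116707e+00, -1.43517454e-05,  1.27423107e-01]), 'contact_force': array([ 0.00597107, -0.57142252, -0.76323445]), 'torque': array([ 0.0514319 , -0.05231143,  0.01446597]), 'grip_force': 0.0, 'opening': 0.0007923666649411115}
```

move_arm(motion=[[0,-0.02,0.5,0,0,0],[0,-0.02,1,0,0,0],[0,-0.02,1,0,0,0]])

```text
time: 1.78
tool_pos: [0.551, -0.1201, 0.0927]
tool_rot: [-3.138, 0.008, 0.121]
contact_force: [0.1, 0.0, -0.1]
opening: 0.0003
grip_force: 0.0
```

move_arm(motion=[[0,0,0.1,0,0,0],[-0.2,0,0.1,0,0,0],[-0.3,0,0.1,0,0,0],[-0.4,0,0.1,0,0,0],[-0.5,0,0.1,0,0,0],[-0.55,0,0.1,0,0,0],[-0.55,0,0.1,0,0,0]])

```text
time: 2.65
tool_pos: [0.4995, -0.1263, 0.0861]
tool_rot: [3.141, -0.0, 0.121]
contact_force: [-0.7, 0.3, 0.2]
opening: 0.0005
grip_force: 0.0
```

```bash
cat > lev.py <<'E'
from h import *
c,s=np.cos(UY),np.sin(UY)
for n in("scene","side"):
    W=cloud(cam(n)).reshape(-1,3); W=W[~np.isnan(W).any(1)]
    d=W[:,:2]-UC; x=c*d[:,0]+s*d[:,1]; y=-s*d[:,0]+c*d[:,1]
    m=(abs(y-.066)<.010)&(abs(x)<.06)&(W[:,2]>.065)&(W[:,2]<.12)
    for a in np.arange(.06,.12,.01):
        k=m&(W[:,2]>=a)&(W[:,2]<a+.01)
        if k.any(): print(n,a.round(2),k.sum(),(x[k].min()*1000).round(1),(np.median(x[k])*1000).round(1),(x[k].max()*1000).round(1))
print(robot.observe()["contact_force"],robot.observe()["tool_pos"])
E
python3 lev.py
```

```text
scene 0.06 11 0.4 2.0 4.5
scene 0.07 27 -0.7 1.4 3.6
scene 0.08 26 -1.3 1.6 4.0
scene 0.09 29 -5.1 0.6 3.0
scene 0.1 41 -10.0 0.4 3.0
scene 0.11 15 -6.1 -3.8 0.3
side 0.06 6 0.1 4.2 4.3
side 0.07 4 -6.0 -1.5 4.2
side 0.08 8 2.8 3.2 3.4
side 0.1 14 -6.2 2.2 2.5
side 0.11 24 -20.5 -3.9 0.9
[0.9466945  0.36434889 0.19674014] [ 0.49994707 -0.12629173  0.08609278]
```

```bash
python3 - <<'E'
from h import *
a=cam("side")["image"][110:220,310:430]; b=cam("scene")["image"][90:200,240:360]
cv2.imwrite("pics/l1.png",cv2.resize(np.hstack([a,b]),None,fx=3,fy=3)[...,::-1])
E
python3 lev.py | tail -12
```

```text
scene 0.07 30 -2.3 1.5 4.7
scene 0.08 32 -0.5 1.4 5.3
scene 0.09 28 -2.7 0.7 4.4
scene 0.1 41 -9.5 -1.0 3.3
scene 0.11 18 -6.9 -1.8 1.3
side 0.06 4 4.1 4.2 4.4
side 0.07 3 -5.9 4.0 4.2
side 0.08 6 3.2 3.4 3.6
side 0.09 5 -6.6 2.3 3.1
side 0.1 18 -6.3 0.4 2.5
side 0.11 20 -20.5 -4.1 0.8
[ 0.02114379  0.34735922 -0.84808459] [ 0.49982891 -0.12617881  0.08592919]
```

View pics/l1.png

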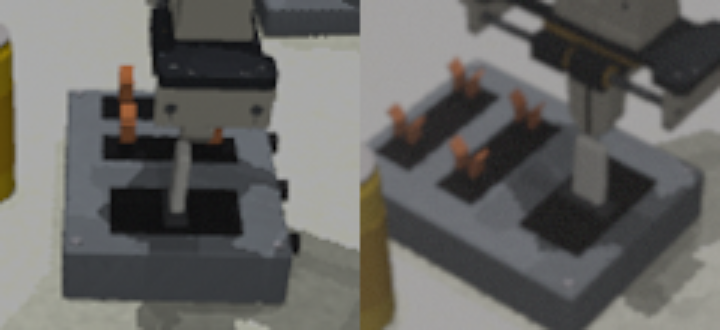

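Run:
```python
from h import *
c,s=np.cos(UY),np.sin(UY)
for n in("scene","side"):
    W=cloud(cam(n)).reshape(-1,3); W=W[~np.isnan(W).any(1)]
    d=W[:,:2]-UC; x=c*d[:,0]+s*d[:,1]; y=-s*d[:,0]+c*d[:,1]
    for a in np.arange(.06,.16,.01):
        k=(W[:,2]>=a)&(W[:,2]<a+.01)&(abs(x)<.08)&(y>.02)&(y<.12)
        if k.any(): print(n,a.round(2),k.sum(),"x",np.percentile(x[k]*1000,[2,25,50,75,98]).round(0),"y",np.percentile(y[k]*1000,[2,25,50,75,98]).round(0))
```

```text
scene 0.06 51 x [-6.  0.  2.  3.  6.] y [48. 59. 68. 77. 85.]
scene 0.07 38 x [-4. -0.  1.  2.  4.] y [54. 59. 67. 74. 78.]
scene 0.08 36 x [-5. -0.  1.  2.  4.] y [54. 62. 67. 74. 77.]
scene 0.09 39 x [-5. -0.  1.  2.  4.] y [53. 59. 68. 74. 77.]
scene 0.1 53 x [-9. -3. -1.  0.  3.] y [52. 58. 65. 72. 77.]
scene 0.11 26 x [-7. -4. -2. -0.  2.] y [57. 61. 68. 73. 78.]
scene 0.12 36 x [-16.  -3.  -2.  -1.   1.] y [47. 56. 61. 68. 78.]
scene 0.13 67 x [-19.  -4.  -2.  -1.   0.] y [47. 58. 69. 79. 80.]
scene 0.14 69 x [-21.  -5.  -2.  -1.   1.] y [46. 57. 72. 80. 81.]
scene 0.15 64 x [-20.  -4.  -2.  -1.   1.] y [46. 55. 67. 79. 82.]
side 0.06 33 x [-5. -2.  2.  4.  6.] y [54. 74. 78. 81. 87.]
side 0.07 19 x [-6. -3. -1.  2.  4.] y [62. 77. 78. 79. 80.]
side 0.08 21 x [-5. -3. -0.  3.  3.] y [65. 75. 78. 78. 80.]
side 0.09 22 x [-7. -4.  0.  2.  3.] y [58. 76. 78. 79. 81.]
side 0.1 27 x [-6. -4. -1.  2.  3.] y [59. 67. 76. 78. 80.]
side 0.11 25 x [-17.  -6.  -4.  -1.   1.] y [59. 66. 69. 73. 78.]
side 0.12 15 x [-21. -16.  -8.  -3.   1.] y [58. 74. 77. 78. 79.]
side 0.13 33 x [-21. -16. -10.  -4.   1.] y [80. 81. 81. 82. 84.]
```

Run:
```python
from h import *
w=cam("wrist"); save(w,"w1.png"); W=cloud(w)
print(robot.observe()["tool_pos"]); z=W[...,2]; print(np.histogram(z[~np.isnan(z)],np.arange(-.05,.3,.01)))
np.save("w1.npy",W)
```

```text
[ 0.4997261  -0.12619401  0.08595072]
(array([    0,     0,     0,     0, 59462, 52926,  2493,   209,   179,
       22407, 29508,  1854,  1708,  1692,   283,   669,   130,   420,
         465,   191,   118,   180,     0,  3729, 16273, 21561, 12989,
       25515,     3,     0,     0,     0,     0,     0]), array([-5.0000000e-02, -4.0000000e-02, -3.0000000e-02, -2.0000000e-02,
       -1.0000000e-02,  6.9388939e-18,  1.0000000e-02,  2.0000000e-02,
        3.0000000e-02,  4.0000000e-02,  5.0000000e-02,  6.0000000e-02,
        7.0000000e-02,  8.0000000e-02,  9.0000000e-02,  1.0000000e-01,
        1.1000000e-01,  1.2000000e-01,  1.3000000e-01,  1.4000000e-01,
        1.5000000e-01,  1.6000000e-01,  1.7000000e-01,  1.8000000e-01,
        1.9000000e-01,  2.0000000e-01,  2.1000000e-01,  2.2000000e-01,
        2.3000000e-01,  2.4000000e-01,  2.5000000e-01,  2.6000000e-01,
        2.7000000e-01,  2.8000000e-01,  2.9000000e-01]))
```

View pics/w1.png

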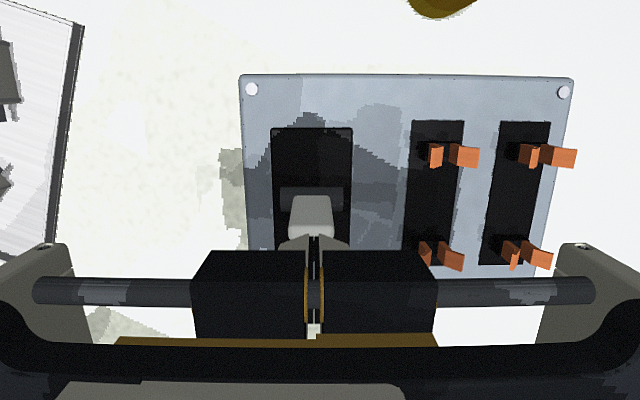

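Run:
```python
from h import *
W=np.load("w1.npy"); c,s=np.cos(UY),np.sin(UY)
def un(p): d=p[:2]-UC; return (np.array([c*d[0]+s*d[1],-s*d[0]+c*d[1],p[2]])*1000).round(0)
for v in range(185,256,5): print(v,[un(W[v,u]).tolist() for u in (285,300,310,320,340)])
```

```text
185 [[8.0, 84.0, 54.0], [8.0, 73.0, 55.0], [8.0, 66.0, 53.0], [8.0, 59.0, 54.0], [8.0, 45.0, 55.0]]
190 [[5.0, 84.0, 56.0], [5.0, 73.0, 56.0], [5.0, 66.0, 57.0], [5.0, 59.0, 56.0], [5.0, 46.0, 57.0]]
195 [[2.0, 84.0, 60.0], [2.0, 73.0, 58.0], [2.0, 66.0, 60.0], [2.0, 59.0, 60.0], [2.0, 46.0, 58.0]]
200 [[-1.0, 84.0, 60.0], [nan, nan, nan], [1.0, 66.0, 68.0], [2.0, 60.0, 69.0], [-1.0, 46.0, 60.0]]
205 [[-5.0, 84.0, 60.0], [1.0, 73.0, 77.0], [1.0, 66.0, 78.0], [1.0, 60.0, 77.0], [-5.0, 45.0, 60.0]]
210 [[-10.0, 84.0, 57.0], [1.0, 72.0, 87.0], [0.0, 66.0, 85.0], [1.0, 60.0, 87.0], [-9.0, 45.0, 58.0]]
215 [[-14.0, 84.0, 54.0], [0.0, 72.0, 94.0], [0.0, 66.0, 94.0], [-0.0, 60.0, 93.0], [-14.0, 45.0, 54.0]]
220 [[-19.0, 85.0, 53.0], [-0.0, 72.0, 101.0], [-0.0, 66.0, 101.0], [-0.0, 60.0, 101.0], [-18.0, 45.0, 54.0]]
225 [[-22.0, 85.0, 54.0], [-1.0, 71.0, 107.0], [-1.0, 66.0, 108.0], [-0.0, 60.0, 108.0], [-22.0, 45.0, 54.0]]
230 [[-26.0, 85.0, 53.0], [-3.0, 71.0, 109.0], [-3.0, 66.0, 109.0], [-3.0, 60.0, 110.0], [-26.0, 44.0, 53.0]]
235 [[-31.0, 85.0, 53.0], [-6.0, 71.0, 108.0], [-6.0, 66.0, 109.0], [-2.0, 61.0, 119.0], [-31.0, 44.0, 53.0]]
240 [[-35.0, 85.0, 53.0], [-2.0, 71.0, 125.0], [-4.0, 66.0, 121.0], [-2.0, 61.0, 125.0], [-34.0, 44.0, 55.0]]
245 [[-2.0, 78.0, 131.0], [-2.0, 70.0, 131.0], [-3.0, 66.0, 128.0], [-1.0, 61.0, 132.0], [-1.0, 51.0, 131.0]]
250 [[24.0, 72.0, 188.0], [24.0, 68.0, 188.0], [-3.0, 66.0, 133.0], [-2.0, 61.0, 136.0], [23.0, 56.0, 187.0]]
255 [[23.0, 72.0, 191.0], [24.0, 68.0, 191.0], [-4.0, 66.0, 138.0], [-2.0, 61.0, 141.0], [24.0, 56.0, 191.0]]
```

move_arm(motion=[[0.25,0,-0.25,0,0,0],[0.55,0,-0.5,0,0,0],[0.55,0,-0.5,0,0,0],[0.55,0,-0.5,0,0,0]])

```text
time: 3.6
tool_pos: [0.5529, -0.1193, 0.1349]
tool_rot: [-3.141, 0.002, 0.121]
contact_force: [0.2, 0.3, 0.2]
opening: 0.0007
grip_force: 0.0
```

Run:
```python
from h import *
o=robot.observe(); print(o["tool_pos"],o["opening"],o["contact_force"])
t=np.array(o["tool_pos"])
for n in ("scene","side"):
    c=cam(n); W=cloud(c).reshape(-1,3)
    d=W-t
    k=(np.hypot(d[:,0],d[:,1])<.04)&(d[:,2]>-.02)
    P=d[k]
    for a in np.arange(-.02,.1,.01):
        q=P[(P[:,2]>=a)&(P[:,2]<a+.01)]
        if len(q): print(n,a.round(2),len(q),(q.min(0)*1000).round(),(q.max(0)*1000).round())
    if n=="scene": a=c["image"][90:200,240:360]
    else: b=c["image"][110:220,310:430]
cv2.imwrite("pics/l2.png",cv2.resize(np.hstack([b,a]),None,fx=3,fy=3)[...,::-1])
```

```text
[ 0.55293591 -0.11932235  0.13491591] 0.0006721749879482181 [0.23462932 0.31850424 0.23892848]
scene 0.03 23 [  9. -11.  31.] [13. 11. 40.]
scene 0.04 63 [-11. -17.  40.] [15. 17. 50.]
scene 0.05 72 [-10. -17.  50.] [14. 19. 60.]
scene 0.06 79 [ -9. -20.  60.] [15. 20. 70.]
scene 0.07 57 [ -5. -16.  70.] [15. 20. 80.]
scene 0.08 8 [ 2. 18. 81.] [11. 20. 86.]
scene 0.09 14 [-12.  26.  93.] [  5.  31. 100.]
side 0.03 19 [-10.   6.  33.] [11. 14. 40.]
side 0.04 30 [-10.  15.  41.] [11. 22. 50.]
side 0.05 38 [-10.  16.  50.] [11. 22. 58.]Traceback (most recent call last):
  File "<stdin>", line 14, in <module>
    return _nx.concatenate(arrs, 1, dtype=dtype, casting=casting)
           ~~~~~~~~~~~~~~~^^^^^^^^^^^^^^^^^^^^^^^^^^^^^^^^^^^^^^^
ValueError: all the input arrays must have same number of dimensions, but the array at index 0 has 3 dimension(s) and the array at index 1 has 1 dimension(s)
```

Run:
```python
from h import *
t=np.array([.23754,-.46769,.19536])
for n in ("scene","side"):
    d=np.load(n+"0.npy").reshape(-1,3)-t
    y=d@np.array([np.sin(.47),-np.cos(.47),0]); x=d@np.array([np.cos(.47),np.sin(.47),0])
    for a in np.arange(-.02,.1,.01):
        q=(abs(x)<.03)&(abs(y)<.08)&(d[:,2]>=a)&(d[:,2]<a+.01)
        if q.any(): print(n,a.round(2),q.sum(),"x",(x[q].min()*1000).round(),(x[q].max()*1000).round(),"y",np.percentile(y[q]*1000,[0,25,50,75,100]).round())
```

```text
side 0.03 47 x -9.0 16.0 y [-58. -52.  43.  47.  56.]
side 0.04 78 x -9.0 16.0 y [-65. -61. -47.  47.  58.]
side 0.05 87 x -11.0 15.0 y [-67. -62. -51.  47.  64.]
side 0.06 92 x -9.0 15.0 y [-67. -63. -51.  48.  64.]
side 0.07 91 x -9.0 14.0 y [-66. -64. -50.  48.  63.]
side 0.08 95 x -9.0 16.0 y [-67. -64. -50.  50.  68.]
side 0.09 36 x -8.0 18.0 y [-67.  49.  50.  53.  70.]
```

The fingers really end about 30 mm short of the reported TCP: both cameras agree, open and closed. So they passed over the lever, and I'll account for this offset from here on.

move_arm(motion=[[0,0,0.4,0,0,0],[0,0,0.8,0,0,0],[0,0,0.8,0,0,0],[-0.1,0,0.8,0,0,0],[-0.2,0,0.8,0,0,0],[-0.3,0,0.8,0,0,0],[-0.4,0,0.8,0,0,0],[-0.45,0,0.8,0,0,0],[-0.48,0,0.8,0,0,0],[-0.48,0,0.8,0,0,0]])

```text
time: 4.95
tool_pos: [0.5065, -0.1255, 0.0561]
tool_rot: [3.141, 0.0, 0.121]
contact_force: [2.7, 0.1, 0.5]
opening: 0.0005
grip_force: 1.0
```

```bash
sed -i 's/abs(x)<.06)/abs(x)<.075)/' lev.py; python3 lev.py
```

```text
scene 0.06 20 -10.0 -6.1 -2.5
scene 0.07 36 -16.7 -9.5 -4.5
scene 0.08 20 -20.6 -13.3 5.9
scene 0.09 26 -27.3 4.9 7.7
scene 0.1 33 -30.5 4.8 8.1
scene 0.11 30 1.8 5.4 8.2
side 0.06 9 -15.5 -2.8 -2.3
side 0.07 17 -13.0 -7.1 -4.6
side 0.08 15 -14.3 -10.5 7.5
side 0.09 14 -19.5 -15.9 5.9
[1.51722521 0.81702185 1.42578196] [ 0.50649012 -0.1255066   0.05598488]
```

move_arm(motion=[[-0.03,0,0,0,0,0],[-0.05,0,0,0,0,0],[-0.07,0,0,0,0,0],[-0.07,0,0,0,0,0]])

```text
time: 5.55
tool_pos: [0.5006, -0.1262, 0.0564]
tool_rot: [3.141, -0.002, 0.121]
contact_force: [6.0, 1.9, 0.6]
opening: 0.0004
grip_force: 2.5
```

move_arm(motion=[[-0.03,0,0,0,0,0],[-0.05,0,0,0,0,0],[-0.05,0,0,0,0,0],[-0.05,0,0,0,0,0]])

```text
time: 6.05
tool_pos: [0.4994, -0.127, 0.0575]
tool_rot: [3.139, -0.01, 0.12]
contact_force: [15.3, 4.6, 1.1]
opening: 0.0004
grip_force: 6.5
```

```bash
python3 lev.py
```

```text
scene 0.06 24 -17.8 -6.9 -4.0
scene 0.07 43 -20.2 -13.3 -6.8
scene 0.08 23 -32.5 -18.2 -4.8
scene 0.09 28 -36.6 -3.8 -0.7
scene 0.1 28 -30.7 -2.5 1.8
scene 0.11 30 -5.6 -2.5 0.2
side 0.06 9 -7.1 -5.2 -3.1
side 0.07 20 -14.7 -10.8 -6.5
side 0.08 14 -25.7 -17.1 -14.6
side 0.09 25 -35.7 -20.8 -0.0
side 0.1 3 -32.9 -30.4 -28.2
[15.44008744  3.60103443 -0.1294347 ] [ 0.4994489  -0.12700469  0.05755107]
```

move_arm(motion=[[0.3,0,0,0,0,0],[0.3,0,0,0,0,0],[0.3,0,-0.5,0,0,0],[0.3,0,-1,0,0,0],[0.3,0,-1,0,0,0]], fingers=0.2)

```text
time: 6.78
tool_pos: [0.5252, -0.1239, 0.1595]
tool_rot: [3.138, -0.005, 0.121]
contact_force: [0.0, 0.4, -0.9]
opening: 0.0458
grip_force: 0.0
```

```bash
python3 lev.py|tail -9; python3 -c "
from h import *
o=robot.observe();print(o['tool_pos'],o['opening'])
p=[.466,.1715,.16]
go(p,-.721); go(p,UY); go(p,-.721,(p,UY))"
```

```text
scene 0.08 50 -32.0 -20.3 -13.4
scene 0.09 47 -38.0 -27.2 -20.9
scene 0.1 14 -34.8 -31.3 -28.0
side 0.06 6 -6.7 -5.2 -4.5
side 0.07 21 -13.3 -10.6 -6.5
side 0.08 21 -21.4 -17.4 -13.2
side 0.09 28 -36.6 -24.8 -20.7
side 0.1 13 -35.1 -31.0 -28.7
[ 0.14232188 -0.31243934 -0.04052947] [ 0.52305544 -0.12308489  0.15562383]
[ 0.52305544 -0.12308489  0.15562383] 0.05270971652128776
total [-0.211 -2.993 -0.042] turn [1.00e-04 6.00e-04 2.68e-01] rows>= 5.0
total [-0.211 -2.993 -0.042] turn [-0.0001  0.0005 -0.    ] rows>= 5.0
total [0. 0. 0.] turn [-0.    -0.     0.268] rows>= 5.0
```

move_arm(motion=[[-0.05,-0.5,0,0,0,0],[-0.07,-1,0,0,0,0]], fingers=-0.15)

```text
time: 7.12
tool_pos: [0.5031, -0.024, 0.1539]
tool_rot: [-3.14, 0.005, 0.119]
contact_force: [1.3, -0.1, 0.1]
opening: 0.041
grip_force: 0.0
```

move_arm(motion=[[-0.05,-0.5,0,0,0,0],[-0.07,-1,0,0,0,0]])

```text
time: 7.38
tool_pos: [0.484, 0.0748, 0.1541]
tool_rot: [-3.141, 0.005, 0.121]
contact_force: [1.0, -0.2, -0.2]
opening: 0.039
grip_force: 0.0
```

move_arm(motion=[[-0.05,-0.5,-0.2,0,0,0.06],[-0.07,-0.99,-0.5,0,0,0.12],[-0.07,-0.99,-0.5,0,0,0.18],[-0.07,-0.99,-0.5,0,0,0.24],[-0.07,-0.99,-0.5,0,0,0.268],[-0.07,-0.99,-0.5,0,0,0.268]])

```text
time: 8.12
tool_pos: [0.4662, 0.1706, 0.2042]
tool_rot: [3.138, 0.002, -0.72]
contact_force: [-0.2, -0.6, 0.1]
opening: 0.0392
grip_force: 0.0
```

```bash
cat > wf.py <<'E'
from h import *
import sys
n=sys.argv[1]; g=np.array([float(sys.argv[2]),float(sys.argv[3])])
o=robot.observe(); print(o["tool_pos"],o["tool_rot"],o["opening"],o["time"])
c=cam("wrist"); save(c,n); W=cloud(c).reshape(-1,3); W=W[~np.isnan(W).any(1)]
d=np.hypot(*(W[:,:2]-g).T); z0=float(sys.argv[4]) if len(sys.argv)>4 else .039
for nm,lo,hi in(("top",z0-.006,z0+.006),("all",z0-.024,z0+.006)):
    q=W[(d<.05)&(W[:,2]>lo)&(W[:,2]<hi)]
    m=np.zeros((240,240),np.uint8); ij=((q[:,:2]-g)*2000+120).round().astype(int); m[ij[:,1],ij[:,0]]=255
    m=cv2.morphologyEx(m,cv2.MORPH_CLOSE,np.ones((5,5))); m=cv2.morphologyEx(m,cv2.MORPH_OPEN,np.ones((7,7)))
    y,x=np.nonzero(m); r=cv2.minAreaRect(np.stack([x,y],-1).astype(np.float32))
    print(nm,"ctr",((np.array(r[0])-120)/2000+g).round(4),"size",(np.array(r[1])/2).round(1),"ang",round(r[2],1),"z",np.median(q[:,2]).round(4))
E
python3 wf.py f1a.png .466 .1715
```

```text
[0.46615004 0.17062307 0.20423203] [ 3.13811170e+00  2.30482365e-03 -7.19767788e-01] 0.039225275910058734 8.125
top ctr [0.4636 0.172 ] size [21.1 50.5] ang 49.8 z 0.0389
all ctr [0.4639 0.1717] size [21.1 77.6] ang 49.8 z 0.0387
```

View pics/f1a.png

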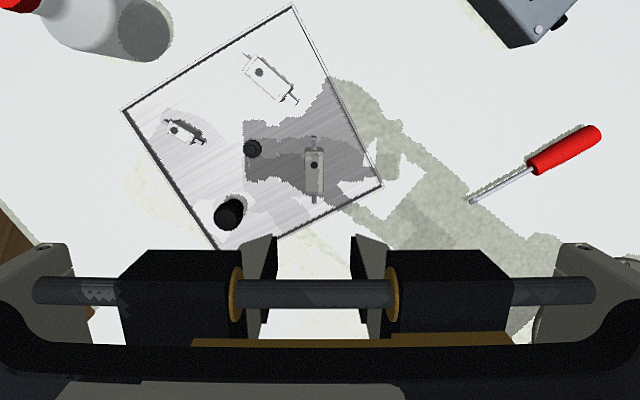

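```bash
python3 -c "
from h import *
go([.4645,.1717,-.018],-.702)"
```

```text
total [-1.700e-02 -1.000e-03  2.225e+00] turn [ 0.0009  0.0006 -0.0053] rows>= 4.0
```

move_arm(motion=[[-0.02,0,0.5,0,0,-0.005],[-0.02,0,1,0,0,-0.005]])

```text
time: 8.43
tool_pos: [0.4656, 0.1722, 0.1046]
tool_rot: [-3.141, -0.0, -0.703]
contact_force: [0.2, 0.4, -0.4]
opening: 0.0392
grip_force: 0.0
```

move_arm(motion=[[0,0,0.4,0,0,0],[0,0,0.8,0,0,0],[0,0,0.9,0,0,0],[0,0,0.9,0,0,0]])

```text
time: 8.93
tool_pos: [0.4658, 0.1722, 0.0159]
tool_rot: [3.141, 0.001, -0.704]
contact_force: [-0.2, -0.1, -0.6]
opening: 0.0388
grip_force: 0.0
```

```bash
python3 -c "
from h import *
print(robot.observe()['tool_pos'])
go([.4645,.1717,-.021],-.702)
o=robot.observe();t=np.array(o['tool_pos'])
for n in ('scene','side'):
    W=cloud(cam(n)).reshape(-1,3); d=W-t
    y=d@np.array([np.sin(-.702),-np.cos(-.702),0]); x=d@np.array([np.cos(.702),-np.sin(.702),0])
    k=(abs(x)<.02)&(abs(abs(y)-.03)<.013)&(d[:,2]>.015); print(n,k.sum(),np.sort(d[k,2])[:12].round(4), np.percentile(x[k],[2,98]).round(4))
"
```

```text
[0.46583064 0.17223704 0.01592162]
total [-0.006  0.012  0.369] turn [ 0.0003  0.0002 -0.0008] rows>= 1.0
scene 2029 [0.0312 0.0333 0.0371 0.0396 0.0403 0.0405 0.0409 0.0455 0.0462 0.0484
 0.0534 0.0548] [-0.0188  0.0194]
side 2360 [0.0347 0.0351 0.0352 0.0353 0.0356 0.0363 0.0367 0.0377 0.0386 0.0389
 0.0392 0.0392] [-0.0195  0.0188]
```

move_arm(motion=[[-0.01,0.01,0.2,0,0,0],[-0.01,0.01,0.32,0,0,0],[-0.01,0.01,0.36,0,0,0],[-0.01,0.01,0.36,0,0,0]])

```text
time: 9.52
tool_pos: [0.4649, 0.1723, -0.0197]
tool_rot: [-3.141, -0.0, -0.705]
contact_force: [0.3, 0.1, 0.4]
opening: 0.0386
grip_force: 0.0
```

move_arm(motion=[[0,0,0,0,0,0],[0,0,0,0,0,0],[0,0,0,0,0,0],[0,0,0,0,0,0],[0,0,0,0,0,0]], fingers=-1, newtons=30)

```text
time: 10.15
tool_pos: [0.4647, 0.1722, -0.0197]
tool_rot: [-3.141, -0.0, -0.705]
contact_force: [-2.0, -1.1, 6.0]
opening: 0.0206
grip_force: 30.0
```

move_arm(motion=[[0,0,-0.2,0,0,0],[0,0,-0.6,0,0,0],[0,0,-1,0,0,0]])

```text
time: 10.52
tool_pos: [0.464, 0.1722, 0.0805]
tool_rot: [3.14, 0.001, -0.705]
contact_force: [-0.0, -1.1, -2.3]
opening: 0.0205
grip_force: 30.0
```

move_arm(motion=[[0,0,-0.3,0,0,-0.05],[0,0,-0.6,0,0,-0.1],[0,0,-0.8,0,0,-0.16],[0,0,-0.8,0,0,-0.21],[0,0,-0.8,0,0,-0.263],[0,0,-0.8,0,0,-0.263]])

```text
time: 11.28
tool_pos: [0.4642, 0.1723, 0.1596]
tool_rot: [3.141, 0.001, 0.12]
contact_force: [0.3, 0.2, -1.9]
opening: 0.0207
grip_force: 30.0
```

```bash
python3 -c "
from h import *
o=robot.observe();print(o['tool_pos'],o['opening'],o['grip_force'])
go(U(0,-.082,.160),UY)"
```

```text
[0.46424603 0.17226207 0.15955401] 0.02066903809919491 29.99863475561142
total [ 1.270e-01  4.461e+00 -4.000e-03] turn [ 0.      0.0003 -0.0004] rows>= 8.0
```

move_arm(motion=[[0.03,0.5,0,0,0,0],[0.03,1,0,0,0,0]])

```text
time: 11.52
tool_pos: [0.4797, 0.0727, 0.1597]
tool_rot: [3.142, 0.0, 0.119]
contact_force: [0.9, 0.8, -1.1]
opening: 0.0207
grip_force: 30.0
```

move_arm(motion=[[0.03,0.5,0,0,0,0],[0.03,1,0,0,0,0]])

```text
time: 11.78
tool_pos: [0.4948, -0.027, 0.1597]
tool_rot: [-3.141, 0.0, 0.117]
contact_force: [0.1, 1.5, -1.1]
opening: 0.0211
grip_force: 30.0
```

move_arm(motion=[[0.03,0.5,0,0,0,0],[0.03,1,0,0,0,0]])

```text
time: 12.02
tool_pos: [0.5098, -0.126, 0.1597]
tool_rot: [-3.141, 0.0, 0.117]
contact_force: [0.1, 0.5, -1.1]
opening: 0.0207
grip_force: 30.0
```

move_arm(motion=[[0.03,0.5,0,0,0,0],[0.03,1,0,0,0,0],[0.03,1,0,0,0,0]])

```text
time: 12.4
tool_pos: [0.5246, -0.2266, 0.1591]
tool_rot: [3.141, 0.0, 0.113]
contact_force: [0.2, 0.5, -2.3]
opening: 0.0205
grip_force: 30.0
```

```bash
cat > jw.py <<'E'
from h import *
c,s=np.cos(UY),np.sin(UY)
def un(W):
    d=W[:,:2]-UC; return np.stack([c*d[:,0]+s*d[:,1],-s*d[:,0]+c*d[:,1],W[:,2]],-1)
k=cam("wrist"); hsv=cv2.cvtColor(k["image"],cv2.COLOR_RGB2HSV).reshape(-1,3)
W=cloud(k).reshape(-1,3); P=un(W)
m=(hsv[:,0]<18)&(hsv[:,1]>90)&(P[:,2]>.065)&(P[:,2]<.095)&(abs(P[:,0])<.07)&(abs(P[:,1]+.05)<.08)
for yc in(-.082,-.02):
    for xc in(-.035,.035):
        for sd in(-1,1):
            q=P[m&(abs(P[:,0]-xc)<.02)&((P[:,1]-yc)*sd>0)&(abs(P[:,1]-yc)<.025)]
            if len(q)>20: q=q*1000; print("jaw",yc,xc,sd,len(q),"x",np.percentile(q[:,0],[2,98]).round(1),"y",np.percentile(q[:,1],[2,98]).round(1),"ztop",np.percentile(q[:,2],98).round(1))
o=robot.observe(); print(o["tool_pos"],"unit",(un(np.array([o["tool_pos"]]))[0]*1000).round(1))
go(U(0,-.082,.160),UY)
E
python3 jw.py
```

```text
jaw -0.082 -0.035 -1 207 x [-42.2 -30.3] y [-97.  -87.6] ztop 85.5
jaw -0.082 -0.035 1 135 x [-41.3 -30.3] y [-77.9 -68.1] ztop 85.1
jaw -0.082 0.035 -1 237 x [27.1 38.9] y [-96.8 -87.5] ztop 85.3
jaw -0.082 0.035 1 175 x [26.8 38.7] y [-77.4 -68. ] ztop 85.3
jaw -0.02 -0.035 1 108 x [-36.7 -30.5] y [-15.8  -6.6] ztop 85.0
jaw -0.02 0.035 -1 181 x [26.7 38.5] y [-34.6 -25.3] ztop 85.5
jaw -0.02 0.035 1 217 x [26.8 38.5] y [-15.5  -5.9] ztop 85.5
[ 0.52432753 -0.22447     0.1590841 ] unit [ -0.3 -37.  159.1]
total [ 0.006  0.45  -0.01 ] turn [-0.0003  0.0003 -0.0018] rows>= 1.0
```

```bash
python3 -c "
from h import *
go(U(-.0014,-.0823,.100),UY)"
```

```text
total [-0.007  0.454  0.59 ] turn [-0.0003  0.0003 -0.0018] rows>= 2.0
```

move_arm(motion=[[-0.01,0.3,0,0,0,-0.002],[-0.01,0.45,0,0,0,-0.002],[-0.01,0.45,0.3,0,0,-0.002],[-0.01,0.45,0.6,0,0,-0.002],[-0.01,0.45,0.6,0,0,-0.002]])

```text
time: 13.08
tool_pos: [0.5278, -0.2662, 0.0979]
tool_rot: [-3.138, 0.004, 0.127]
contact_force: [0.4, -0.1, -1.4]
opening: 0.0209
grip_force: 30.0
```

Run:
```python
from h import *
go(U(-.0014,-.0823,.0293),UY)
exec(open("jw.py").read().split("k=cam")[0].split("import *")[1])
for n in("scene","side","wrist"):
    k=cam(n); P=un(cloud(k).reshape(-1,3)); hsv=cv2.cvtColor(k["image"],cv2.COLOR_RGB2HSV).reshape(-1,3)
    m=(abs(P[:,0])<.06)&(abs(P[:,1]+.082)<.03)&(P[:,2]>.108)&(P[:,2]<.155)
    q=P[m&(abs(abs(P[:,0])-.032)<.012)&(P[:,2]<.152)]
    if len(q)>5: print(n,len(q),"blade x",np.percentile(q[:,0],[2,98]).round(4),"y",np.percentile(q[:,1],[2,50,98]).round(4),"z",np.percentile(q[:,2],[2,98]).round(4))
```

```text
total [0.008 0.038 0.685] turn [-0.0013  0.0013  0.0019] rows>= 2.0
scene 99 blade x [0.0201 0.0388] y [-0.0884 -0.075  -0.0667] z [0.1223 0.1511]
side 120 blade x [-0.0365  0.039 ] y [-0.0827 -0.0749 -0.0667] z [0.1247 0.1503]
wrist 1217 blade x [-0.0377  0.0388] y [-0.0901 -0.0801 -0.0699] z [0.1263 0.1513]
```

move_arm(motion=[[0,0.02,0.2,0,0,0],[0,0.02,0.35,0,0,0],[0,0.02,0.45,0,0,0],[0,0.02,0.52,0,0,0],[0,0.02,0.58,0,0,0],[0,0.02,0.63,0,0,0],[0,0.02,0.66,0,0,0],[0,0.02,0.68,0,0,0],[0,0.02,0.68,0,0,0]])

```text
time: 14.35
tool_pos: [0.5295, -0.2702, 0.032]
tool_rot: [3.141, 0.0, 0.127]
contact_force: [0.7, 0.3, -1.3]
opening: 0.0207
grip_force: 30.0
```

Run:
```python
from h import *
go(U(-.0014,-.0823,.0293),UY); print(robot.observe()["contact_force"])
```

```text
total [-0.007 -0.007  0.027] turn [0.    0.    0.002] rows>= 1.0
[ 0.67672293  0.33447192 -1.31878303]
```

move_arm(motion=[[0,0,0.02,0,0,0.002],[0,0,0.03,0,0,0.002],[0,0,0.04,0,0,0.002],[0,0,0.04,0,0,0.002]])

```text
time: 14.85
tool_pos: [0.5296, -0.2702, 0.0293]
tool_rot: [3.141, -0.0, 0.121]
contact_force: [-3.3, 1.1, 6.9]
opening: 0.0211
grip_force: 30.0
```

move_arm(motion=[[0,0,0,0,0,0],[0,0,0,0,0,0],[0,0,0,0,0,0],[0,0,0,0,0,0]], fingers=-0.15)

```text
time: 15.35
tool_pos: [0.5295, -0.2701, 0.0279]
tool_rot: [-3.142, 0.0, 0.121]
contact_force: [0.2, 0.2, -1.7]
opening: 0.039
grip_force: 0.0
```

move_arm(motion=[[0,0,-0.3,0,0,0],[0,0,-0.7,0,0,0],[0,0,-1,0,0,0]])

```text
time: 15.72
tool_pos: [0.5298, -0.2703, 0.1296]
tool_rot: [3.141, -0.001, 0.121]
contact_force: [-0.0, -0.1, -0.7]
opening: 0.0391
grip_force: 0.0
```

move_arm(motion=[[0,0,-0.3,0,0,0],[0,-0.5,-0.3,0,0,0],[0,-1,-0.3,0,0,0],[0,-1,-0.3,0,0,0]])

```text
time: 16.23
tool_pos: [0.5169, -0.1679, 0.1583]
tool_rot: [-3.141, 0.0, 0.125]
contact_force: [0.0, -0.8, 0.6]
opening: 0.0387
grip_force: 0.0
```

```bash
cat > chk.py <<'E'
from h import *
import sys
y0=float(sys.argv[1])
exec(open("jw.py").read().split("k=cam")[0].split("import *")[1])
for n in("scene","side","wrist"):
    k=cam(n); P=un(cloud(k).reshape(-1,3)); hsv=cv2.cvtColor(k["image"],cv2.COLOR_RGB2HSV).reshape(-1,3)
    q=P[(abs(P[:,0])<.028)&(abs(P[:,1]-y0)<.016)&(P[:,2]>.080)&(P[:,2]<.10)]
    if len(q)>20:
        r=cv2.minAreaRect((q[:,:2]*1000).astype(np.float32)); A=np.c_[q[:,:2]-[0,y0],np.ones(len(q))]; co=np.linalg.lstsq(A,q[:,2],rcond=None)[0]
        print(n,len(q),"top z",np.median(q[:,2]).round(4),"tilt",co[:2].round(3),"ctr",np.round(r[0],1),np.round(r[1],1),round(r[2],1))
E
python3 chk.py -.082; python3 -c "
from h import *
go([.5743,.1435,.16],.126)"
```

```text
scene 177 top z 0.0884 tilt [-0.024 -0.133] ctr [  1.4 -83.7] [52.  23.5] 2.8
side 140 top z 0.0882 tilt [-0.004 -0.231] ctr [  2.3 -79.8] [50.1 22.7] 4.2
wrist 1601 top z 0.0876 tilt [-0.012 -0.083] ctr [  1.4 -82. ] [28.3 52.8] 90.0
total [ 0.942 -3.058 -0.02 ] turn [ 0.0002 -0.0001 -0.0015] rows>= 6.0
```

move_arm(motion=[[0.15,-0.5,0,0,0,0],[0.31,-1,0,0,0,0]])

```text
time: 16.62
tool_pos: [0.5367, -0.0686, 0.1577]
tool_rot: [3.141, -0.0, 0.117]
contact_force: [0.9, 0.0, -1.1]
opening: 0.0388
grip_force: 0.0
```

move_arm(motion=[[0.15,-0.5,0,0,0,0],[0.31,-1,0,0,0,0]])

```text
time: 16.88
tool_pos: [0.5557, 0.0354, 0.1578]
tool_rot: [3.141, -0.0, 0.119]
contact_force: [-0.2, 0.5, -0.4]
opening: 0.0389
grip_force: 0.0
```

move_arm(motion=[[0.15,-0.5,-0.2,0,0,0],[0.31,-1,-0.4,0,0,0],[0.31,-1,-0.4,0,0,0],[0.31,-1,-0.4,0,0,0]])

```text
time: 17.38
tool_pos: [0.5737, 0.137, 0.1972]
tool_rot: [3.141, 0.001, 0.12]
contact_force: [-0.9, -1.0, -0.5]
opening: 0.0386
grip_force: 0.0
```

```bash
python3 wf.py f2a.png .574 .1435
```

```text
[0.57365811 0.13697394 0.19722775] [3.14088980e+00 1.11921402e-03 1.20394379e-01] 0.03859023880656288 17.375
top ctr [0.5718 0.1424] size [49.7 21. ] ang 7.3 z 0.0389
all ctr [0.5722 0.1425] size [77.5 21. ] ang 7.3 z 0.0387
```

Run:
```python
from h import *
p=np.array([.5738,.143]); a=.127
W=cloud(cam("wrist")).reshape(-1,3); d=W[:,:2]-p
x=np.cos(a)*d[:,0]+np.sin(a)*d[:,1]; y=-np.sin(a)*d[:,0]+np.cos(a)*d[:,1]
for lo in range(-70,70,7):
    k=(abs(x)<.016)&(y>=lo/1e3)&(y<(lo+7)/1e3); 
    if k.any(): print(lo,(np.nanpercentile(W[k,2],[2,50,98])*1000).round(1))
go([.5738,.143,-.0197],.127)
```

```text
-70 [-1.   3.5 14.6]
-63 [ 1.5  3.4 14.8]
-56 [1.2 3.  4.4]
-49 [1.1 2.8 4.6]
-42 [  1.7 241.  264.2]
-35 [  1.9 250.9 272.6]
-28 [  2.4 273.1 307.7]
-21 [1.6 3.1 4.4]
-14 [ 1.7 37.5 40.3]
-7 [37.4 39.  40.5]
0 [37.4 39.  40.6]
7 [  2.5 239.5 273.1]
14 [  2.4 268.5 308.3]
21 [  1.8 245.2 269.6]
28 [  1.3   3.1 246.3]
35 [1.4 3.  4.4]
42 [1.4 2.9 4.4]
49 [1.3 3.  4.4]
56 [1.3 2.8 4.5]
63 [1.3 2.8 4.6]
total [ 0.016 -0.066  2.168] turn [ 0.0002  0.0005 -0.0026] rows>= 4.0
```

Clear on both sides; descending.

move_arm(motion=[[0.02,-0.06,0.5,0,0,-0.002],[0.02,-0.06,1,0,0,-0.002]])

```text
time: 17.73
tool_pos: [0.5751, 0.1429, 0.097]
tool_rot: [3.141, -0.001, 0.125]
contact_force: [0.6, -1.2, -0.6]
opening: 0.0389
grip_force: 0.0
```

move_arm(motion=[[0,0,0.4,0,0,0],[0,0,0.7,0,0,0],[0,0,0.9,0,0,0],[0,0,0.9,0,0,0]])

```text
time: 18.23
tool_pos: [0.5734, 0.1427, 0.0061]
tool_rot: [3.141, 0.004, 0.125]
contact_force: [0.6, 0.8, 0.5]
opening: 0.0393
grip_force: 0.0
```

```bash
python3 -c "
from h import *
print(robot.observe()['tool_pos']);go([.5738,.143,-.0197],.127)"
```

```text
[0.57335922 0.14268878 0.00614948]
total [ 0.006 -0.003  0.258] turn [ 0.0001  0.0014 -0.0005] rows>= 1.0
```

move_arm(motion=[[0,0,0.15,0,0,0],[0,0,0.23,0,0,0],[0,0,0.26,0,0,0],[0,0,0.26,0,0,0]])

```text
time: 18.73
tool_pos: [0.5748, 0.1444, -0.018]
tool_rot: [3.142, -0.0, 0.127]
contact_force: [-0.3, -0.3, 0.3]
opening: 0.039
grip_force: 0.0
```

move_arm(motion=[[0,0,0,0,0,0],[0,0,0,0,0,0],[0,0,0,0,0,0],[0,0,0,0,0,0],[0,0,0,0,0,0]], fingers=-1, newtons=30)

```text
time: 19.35
tool_pos: [0.575, 0.1443, -0.0176]
tool_rot: [3.141, -0.001, 0.127]
contact_force: [-0.6, -1.8, 4.6]
opening: 0.0209
grip_force: 30.0
```

move_arm(motion=[[0,0,-0.2,0,0,0],[0,0,-0.6,0,0,0],[0,0,-1,0,0,0]])

```text
time: 19.73
tool_pos: [0.5741, 0.1445, 0.0822]
tool_rot: [-3.141, 0.002, 0.127]
contact_force: [0.7, -0.0, -1.9]
opening: 0.0209
grip_force: 30.0
```

move_arm(motion=[[0,0,-0.4,0,0,0],[0,0,-0.8,0,0,0],[0,0,-0.8,0,0,0]])

```text
time: 20.1
tool_pos: [0.5764, 0.1448, 0.165]
tool_rot: [-3.141, -0.006, 0.128]
contact_force: [-0.5, -0.5, -2.8]
opening: 0.0209
grip_force: 30.0
```

```bash
python3 -c "
from h import *
o=robot.observe();print(o['tool_pos'],o['opening'],o['grip_force'])
go(U(-.001,-.020,.160),UY)"
```

```text
[0.57643761 0.14480593 0.16504096] 0.020946573870089514 29.99973177909851
total [-0.992  3.426  0.044] turn [-0.     -0.002   0.0021] rows>= 6.0
```

move_arm(motion=[[-0.15,0.5,0,0,0,0.002],[-0.29,1,0,0,0,0.002]])

```text
time: 20.35
tool_pos: [0.5573, 0.041, 0.16]
tool_rot: [-3.141, 0.003, 0.123]
contact_force: [0.1, -0.6, -1.1]
opening: 0.0209
grip_force: 30.0
```

move_arm(motion=[[-0.15,0.5,0,0,0,0],[-0.29,1,0,0,0,0]])

```text
time: 20.6
tool_pos: [0.5405, -0.0624, 0.1601]
tool_rot: [-3.14, 0.003, 0.121]
contact_force: [0.7, 0.2, -0.9]
opening: 0.0212
grip_force: 30.0
```

move_arm(motion=[[-0.15,0.5,0,0,0,0],[-0.29,1,0,0,0,0],[-0.29,1,0,0,0,0],[-0.29,1,0,0,0,0]])

```text
time: 21.1
tool_pos: [0.5246, -0.1633, 0.1606]
tool_rot: [-3.14, 0.002, 0.12]
contact_force: [0.2, -0.2, -1.3]
opening: 0.0208
grip_force: 30.0
```

```bash
python3 -c "
from h import *
print(robot.observe()['tool_pos']);go(U(-.001,-.020,.105),UY)"
```

```text
[ 0.52459202 -0.16331163  0.1606282 ]
total [-0.082  0.438  0.556] turn [-0.0006  0.0007 -0.0002] rows>= 2.0
```

move_arm(motion=[[-0.08,0.3,0,0,0,0],[-0.08,0.44,0,0,0,0],[-0.08,0.44,0,0,0,0],[-0.08,0.44,0.3,0,0,0],[-0.08,0.44,0.55,0,0,0],[-0.08,0.44,0.55,0,0,0],[-0.08,0.44,0.55,0,0,0]])

```text
time: 21.98
tool_pos: [0.5234, -0.2083, 0.108]
tool_rot: [3.141, -0.001, 0.122]
contact_force: [0.2, -0.4, -1.1]
opening: 0.021
grip_force: 30.0
```

Run:
```python
from h import *
print(robot.observe()['tool_pos']);go(U(-.001,-.020,.0314),UY)
exec(open("jw.py").read().split("k=cam")[0].split("import *")[1])
for n in("scene","side","wrist"):
    P=un(cloud(cam(n)).reshape(-1,3))
    q=P[(abs(abs(P[:,0])-.034)<.012)&(abs(P[:,1]+.02)<.025)&(P[:,2]>.128)&(P[:,2]<.158)]
    if len(q)>5: print(n,len(q),"x",np.percentile(q[:,0],[1,99]).round(4),"y",np.percentile(q[:,1],[2,50,98]).round(4))
```

```text
[ 0.52339278 -0.20825986  0.10798354]
total [-0.018 -0.008  0.766] turn [ 0.0002 -0.0004  0.0002] rows>= 2.0
scene 76 x [0.0104 0.0383] y [-0.0298 -0.0197 -0.011 ]
side 111 x [-0.0384  0.0381] y [-0.0223 -0.017  -0.0078]
wrist 1005 x [-0.0407  0.0365] y [-0.0294 -0.0206 -0.0122]
```

move_arm(motion=[[0,0,0.25,0,0,0],[0,0,0.42,0,0,0],[0,0,0.52,0,0,0],[0,0,0.59,0,0,0],[0,0,0.65,0,0,0],[0,0,0.7,0,0,0],[0,0,0.73,0,0,0],[0,0,0.75,0,0,0],[0,0,0.76,0,0,0],[0,0,0.76,0,0,0]])

```text
time: 23.38
tool_pos: [0.5227, -0.2087, 0.0313]
tool_rot: [3.141, -0.0, 0.121]
contact_force: [-1.7, 0.3, 1.2]
opening: 0.0207
grip_force: 30.0
```

Just touching; press 2 mm more, release, and rise.

move_arm(motion=[[0,0,0.01,0,0,0],[0,0,0.02,0,0,0],[0,0,0.02,0,0,0]])

```text
time: 23.75
tool_pos: [0.5228, -0.2088, 0.0312]
tool_rot: [3.141, -0.001, 0.121]
contact_force: [-6.4, 2.5, 15.8]
opening: 0.0208
grip_force: 30.0
```

move_arm(motion=[[0,0,0,0,0,0],[0,0,0,0,0,0],[0,0,0,0,0,0],[0,0,0,0,0,0]], fingers=-0.2)

```text
time: 24.25
tool_pos: [0.5226, -0.2087, 0.0288]
tool_rot: [-3.141, 0.0, 0.121]
contact_force: [-0.4, 0.4, -0.3]
opening: 0.0369
grip_force: 0.0
```

move_arm(motion=[[0,0,-0.3,0,0,0],[0,0,-0.7,0,0,0],[0,0,-1,0,0,0],[0,0,-1,0,0,0]])

```text
time: 24.75
tool_pos: [0.524, -0.2095, 0.1314]
tool_rot: [3.138, -0.004, 0.121]
contact_force: [-0.1, -0.5, 0.1]
opening: 0.0368
grip_force: 0.0
```

```bash
python3 chk.py -.082;python3 chk.py -.02; python3 lev.py | tail -7; python3 -c "
from h import *
go(U(-.065,.066,.14),UY)"
```

```text
scene 173 top z 0.0883 tilt [-0.031 -0.089] ctr [  0.1 -83.7] [25.  54.3] 88.8
side 141 top z 0.0881 tilt [ 0.017 -0.237] ctr [  2.2 -80.1] [49.6 23.3] 1.5
wrist 1861 top z 0.0876 tilt [-0.013 -0.06 ] ctr [  1.6 -82.2] [28.8 52.8] 90.0
scene 193 top z 0.0878 tilt [-0.039 -0.148] ctr [  1.1 -21.4] [54.9 24.9] 3.7
side 155 top z 0.088 tilt [ 0.007 -0.221] ctr [ -0.8 -18.9] [25.7 48.2] 87.9
wrist 1833 top z 0.0878 tilt [-0.02   0.007] ctr [  0.4 -20.4] [29.1 55.1] 89.8
scene 0.1 14 -34.8 -30.9 -26.1
side 0.06 7 -7.1 -5.2 -4.6
side 0.07 20 -14.6 -10.7 -6.6
side 0.08 19 -23.4 -17.3 -14.5
side 0.09 23 -36.4 -24.9 -20.7
side 0.1 19 -35.4 -31.0 -27.2
[ 1.1810372  -0.36217512  0.72118085] [ 0.52229826 -0.20851451  0.12815225]
total [-0.646 -0.869 -0.117] turn [-0.0003  0.0004  0.    ] rows>= 2.0
```

move_arm(motion=[[-0.3,-0.4,-0.1,0,0,0],[-0.65,-0.87,-0.1,0,0,0],[-0.65,-0.87,-0.1,0,0,0],[-0.65,-0.87,-0.1,0,0,0]], fingers=-1)

```text
time: 25.65
tool_pos: [0.4485, -0.1306, 0.1394]
tool_rot: [3.14, -0.001, 0.121]
contact_force: [-0.5, -0.3, -0.1]
opening: 0.0023
grip_force: 0.0
```

move_arm(motion=[[0,0,0.4,0,0,0],[0,0,0.85,0,0,0],[0,0,0.85,0,0,0]])

```text
time: 26.02
tool_pos: [0.4464, -0.1301, 0.0516]
tool_rot: [-3.138, 0.005, 0.12]
contact_force: [0.2, -0.4, 0.3]
opening: 0.0003
grip_force: 0.0
```

```bash
python3 -c "
from h import *
o=robot.observe();print(o['tool_pos'],o['opening']);go(U(.008,.066,.055),UY)"
```

```text
[ 0.446426   -0.13014558  0.0515839 ] 0.00031025529710585105
total [ 0.743 -0.    -0.038] turn [-0.001   0.0017 -0.0002] rows>= 2.0
```

move_arm(motion=[[0.1,0,0,0,0,0],[0.2,0,0,0,0,0],[0.3,0,0,0,0,0],[0.4,0,0,0,0,0],[0.5,0,0,0,0,0],[0.58,0,0,0,0,0],[0.65,0,0,0,0,0],[0.69,0,0,0,0,0],[0.72,0,0,0,0,0],[0.73,0,0,0,0,0]])

```text
time: 27.28
tool_pos: [0.5174, -0.1212, 0.0533]
tool_rot: [-3.14, 0.006, 0.122]
contact_force: [-12.0, -4.0, 3.1]
opening: 0.0005
grip_force: 6.2
```

move_arm(motion=[[0.02,0,0,0,0,0],[0.04,0,0,0,0,0],[0.04,0,0,0,0,0]])

```text
time: 27.65
tool_pos: [0.5177, -0.1211, 0.053]
tool_rot: [-3.139, 0.013, 0.122]
contact_force: [-23.4, -5.7, 10.3]
opening: 0.0002
grip_force: 12.4
```

At the stop (23 N). Back off and rise.

move_arm(motion=[[-0.2,0,0,0,0,0],[-0.3,0,0,0,0,0],[-0.3,0,-0.5,0,0,0],[-0.3,0,-1,0,0,0],[-0.3,0,-1,0,0,0],[-0.3,0,-1,0,0,0]])

```text
time: 28.4
tool_pos: [0.4944, -0.1243, 0.1537]
tool_rot: [-3.142, -0.0, 0.121]
contact_force: [-0.4, 0.3, -0.6]
opening: 0.0002
grip_force: 0.0
```

```bash
python3 lev.py; python3 chk.py -.082;python3 chk.py -.02; python3 -c "
from h import *
a=cam('scene')['image'][60:360,180:560]; cv2.imwrite('pics/end.png',cv2.resize(a,None,fx=2,fy=2)[...,::-1])"
```

```text
scene 0.06 3 14.8 15.4 16.1
scene 0.07 8 7.1 19.7 23.6
scene 0.08 6 15.1 28.2 29.9
scene 0.09 30 22.2 32.5 35.9
scene 0.1 15 27.9 31.2 37.7
side 0.06 9 3.7 4.5 6.9
side 0.07 13 6.8 11.3 14.3
side 0.08 14 14.0 17.7 21.3
side 0.09 18 21.3 26.1 35.2
side 0.1 14 28.4 30.9 35.1
[ 0.08852963  0.87804214 -0.58265887] [ 0.49371359 -0.12411073  0.1526871 ]
scene 181 top z 0.0879 tilt [-0.019 -0.15 ] ctr [  0.3 -82.5] [23.1 55.4] 89.8
side 140 top z 0.088 tilt [-0.001 -0.226] ctr [  2.3 -80.8] [22.1 48.4] 89.3
wrist 1737 top z 0.0875 tilt [-0.012 -0.108] ctr [  1.2 -82.8] [53.4 28.8] 0.3
scene 192 top z 0.0881 tilt [-0.038 -0.152] ctr [  0.3 -19.8] [24.9 55. ] 89.2
side 155 top z 0.088 tilt [ 0.011 -0.219] ctr [ -0.7 -17.7] [25.7 48.8] 84.9
wrist 1699 top z 0.0877 tilt [-0.019 -0.068] ctr [  0.  -20.4] [29.9 55.9] 90.0
```

View pics/end.png

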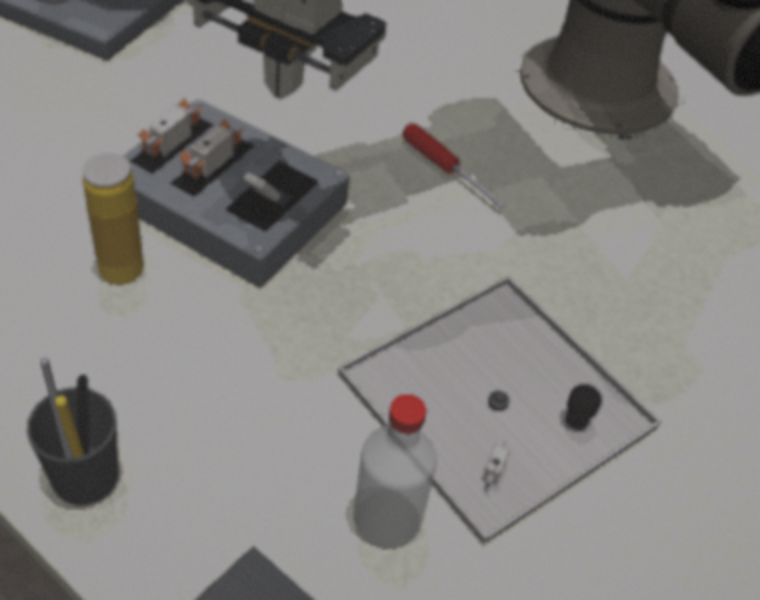

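The final view shows both fuses in their cradles at (168,130) and (212,150), and the lever thrown on at (262,185). The gripper is clear, and the small fuse and clutter are untouched.

```bash
python3 -c "
from cell import robot
print(robot.hand_in())"
```

```text
the job is handed in; nothing more can be done
None
```

Job handed in (no verdict returned) at about 28.5 s: lever pushed off, both large fuses home in their cradles by camera, lever thrown on to its stop, nothing else visibly moved; the fingers end about 30 mm short of the reported TCP, so my first lever push passed over it and I allowed for that afterwards.

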